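# Trip the hoist pawl and let the wheel hub down

## Task

Let the wheel hub on the bench hoist down: use the loose trip bar, never the gripper itself, to flick the ratchet pawl up from underneath by its ear until it falls over and stays thrown back, and only then push the platform gently down, hub still standing on it, until it is fully home. Leave the trip bar lying in the grey plastic tray, and leave the other things on the bench where they are.

Things in the scene. Friction and masses are not known exactly. Their poses are not given: they have to be found in the camera images.
- hoist: Bench hoist fixed to the bench: yellow frame on a 12 mm dark steel base (x -60..90, y -70..240 mm). Origin: bench level below the ratchet wheel's axis; x points away from its front (roughly away from the robot), y to its left, z up. 'Hoist' coordinates below are mm in this frame. Frame plate x 40..52, y -60..130, to z 330, a cover behind it to x 114, z 342; mast 24 square at (50, 175), 330 high.
- wheel_axis (a point): Centre of the toothed ratchet wheel, hoist (20, 0, 215): radius 53, 16 thick (hoist x 12..28), its axis along the hoist's x, so that its face looks to the robot.
- guard_edge (a point): Middle of the lower edge of the guard's front sheet, hoist (-74, 30, 250). The guard is 3 mm yellow sheet round the pawl, open above and below: front sheet at hoist x -75..-72, y -46..106, z 250..305, and two cheeks at y -45 and y 105 back to the frame plate, same z. Free space below it, in front of the wheel: a bar sloping up at 30 to 40 deg, handle low and robotwards, gets in under it.
- pivot (a point): Pivot of the pawl, hoist (20, 60, 262); the axis is parallel to the hoist's x.
- pawl (a joint): Angle (rad) of the pawl: 0 engaged in the wheel, as at the start; grows as its ear swings up and over towards the hoist's +y; 1.3 fully thrown back. A counterweight lets it drop back to 0 from below about 0.6 and fall over by itself to 1.3 from beyond that, and stay (ear raised some 20 mm). Lifting takes about 1 N. Engaged, it keeps the platform from going down.
- ear (a point): Point under the pawl's ear, mid-width, 13 mm behind its front edge; moves with the pawl. The ear is a steel plate 6 thick, 30 wide in y, from the wheel's face (hoist x 12) towards the robot to hoist x -27. Engaged, its underside is level and this point is at hoist (-14, 25, 260), 35 mm to the -y side of the pivot.
- platform (a joint): How far (m) the platform has sunk: 0 at the start, 0.09 fully down on its stop. It is stiff and stays where it is left; with the pawl thrown back it goes down under a push of about 3 to 12 N. With the pawl engaged it gives only some 1 to 3 mm.
- step (a point): Centre of the top face of the platform's step, a flat steel tongue 8 thick that juts out towards the robot: 50 long (hoist x -137..-87), 44 wide in y; moves with the platform. At the start at hoist (-115, 175, 135), 90 mm lower at the end. A place to push straight down with closed fingers.
- platform_mid (a point): Centre of the top face of the platform, a steel plate 120 (x) by 110 (y) with a 5 mm rim on three sides, carrying the hub; the top is at z 135 at the start, 45 at the end.
- hub: Steel wheel hub standing on the platform: flange 88 diameter and 10 high, boss 50 diameter on it, 45 high in all, 0.35 to 0.65 kg. Origin: centre of its underside; z up. Loose.
- bar: Trip bar, loose on the bench, 190 long: black plastic handle 75 long, 18 wide, 26 high (x -75..0), then a round steel shank 10 diameter on the same centre line, 13 above the underside, with a round end at x 115. Origin: underside of the handle at its shank end; x along the bar towards the tip, z up. 0.18 kg, balancing at about x -16.
- bar_tip (a point): The far end of the bar's round shank, on its centre line.
- tray: Open grey plastic tray, fixed, outside 260 (its x) by 130 (its y) by 35 high, walls and floor 4 thick. Origin: centre of its underside.
- spanner: Loose steel spanner 190 long lying on the bench beside the bar, handle to its -x, flat, up to 8 high and 38 wide. Leave alone.
- spray_can: Loose upright can, 56 diameter, 130 high. Origin: centre of underside. Leave alone.
- timber: Loose wooden block 90 x 45 x 40 high. Origin: centre of underside. Leave alone.
- tub: Loose white tub, 110 diameter, 120 high. Origin: centre of underside. Leave alone.
- parts_box: Loose clear open box 140 x 100 x 60 high. Origin: centre of underside. Leave alone.
- tin: Loose tin, 70 diameter, 75 high. Origin: centre of underside. Leave alone.
Mind the look-alikes: they are no part of the job. Several things look just like the bar: the one meant starts farthest from the robot's base. Of the things that look like the hub, the smaller one is meant.

How it is judged:
On the way, in this order (a step that is already met when the one before it is completed fails the run):
1. the pawl has fallen over and stays thrown back while the platform is still up (value of joint pawl above 1.1 rad and value of joint platform below 0.01 m), for 0.2 s.
2. the platform is fully down (value of joint platform above 0.085 m), for 0.2 s.
At the end, for the whole second after the job is handed in: Pawl thrown back (over 1.1 rad), platform fully down (over 85 of 90 mm), hub standing on the platform (within 30 mm of its middle, upright within 0.1 rad, at rest), bar lying at rest wholly inside the tray, not on its rim (origin and tip within the walls and below 35 mm) (value of joint pawl above 1.1 rad and value of joint platform above 0.085 m and distance between hub and platform_mid below 0.03 m and angle between hub's own z axis and vertical below 0.1 rad and linear speed of each of hub, bar below 0.02 m/s and x of bar in the frame of tray between -0.12 and 0.12 m and y of bar in the frame of tray between -0.06 and 0.06 m and x of bar_tip in the frame of tray between -0.128 and 0.128 m and y of bar_tip in the frame of tray between -0.062 and 0.062 m and height (world z) of each of bar, bar_tip below 0.035 m); the robot touches nothing.
It fails at once if the gripper or arm touches the pawl (contact force between any of the fingers, the arm and pawl above 0.5 N).
It fails at once if the platform is let down faster than 0.3 m/s (velocity of joint platform above 0.3 m/s).
It fails at once if the hub tips over (angle between hub's own z axis and vertical above 0.5 rad).
It fails at once if another thing on the bench is moved by more than 30 mm (distance of any of spanner, spray_can, timber, tub, parts_box, tin from where it was at the start of the episode above 0.03 m).
It also fails if it takes over 61 s, if anything falls off the work surface, if the arm or the gripper's body presses on something with over 40 N, if the wrist force passes 120 N, or if a joint passes its speed limit or range.

## Robot

A 6-joint arm with a two-finger parallel gripper is mounted at the origin on the work surface. World frame = base frame: x ahead of the robot, y to its left, z up, the work surface at z = 0. Lengths are in m, angles in rad, forces in N, time in s.
With the tool pointing down it reaches from about 0.35 to 0.725 m from the base axis. Payload 4.3 kg.
Tool frame: the origin (TCP) lies between the finger pads; the fingertips stand env.tcp_to_tips ahead of it and the grasp point (between the pads) lies 2 mm behind it (env.tcp_to_tips is the distance from the TCP to the fingertips, in m); x points along the fingers, z is the direction in which the jaws open and shut, and the axes are right-handed (so a half turn about x gives the same grasp; the last joint's range is limited). The gripper opens to 85 mm and grips with 20 to 120 N. Pads are 22 mm wide; open, the fingers measure 114 mm over their backs; the gripper's body (76 mm by 85 mm) begins 54 mm behind the grasp point. The pads swing forward as they close: fully open they stand 13 mm farther back than shut.
Start: joints at [-1.277, 0.377, 0.081, 1.274, 0, 1.46], TCP at [0.226, -0.529, 0.228] pointing down, gripper open.
Joint ranges: [-2.72, 2.72], [-0.84, 1.66], [-1.02, 1.22], [-1.77, 2.12], [-1.37, 1.28], [-3.14, 3.14]. Speed limits (rad/s): [2.57, 2.57, 3.14, 3.14, 3.14, 3.14].

## Interface

Orientations are given as [roll, pitch, yaw] about the fixed x, y, z axes, in that order (R = Rz(yaw) Ry(pitch) Rx(roll)).
In Python, from workcell import env, imaging gives the robot as it stands.
- The arm moves only by the tool carry_out, never from a script. Its argument "deltas" is a list of rows, each a list of 7 numbers: the shift along the world's x, y, z in cm, then the turn, a rotation vector about the world's x, y, z in degrees, then the finger opening in cm, from 0 to 8.54. A call has 1 to 5 rows; each row is the pose to reach, as a shift and turn from the pose measured when the call began; what a row does not reach only later rows make up. A row lasts 1/10 s, in which the tool goes at most 50 mm and 8.59 degrees, less where a joint would pass 70% of its speed; a pose out of reach is approached as far as the arm can. A call with a gripper value outside its range is refused whole. The fingers move at their own pace and stop on an object; "force" is the grip in N (left out, the last holds). Time passes only in rows, so rows that repeat a pose let the fingers close. It gives the time, the measured TCP pose, the force and the opening at its end, in the units of the state.
- env.sense(): the state, without advancing time (a new reading comes with each control period).
- imaging.capture(name): name is "side" or "top"; returns the picture (384x512x3 uint8, red, green, blue); there is no depth.
- imaging.camera_params(name): a dict with "fx", "fy", "cx", "cy" (pixels), "R" (3x3) and "t" (3): a world point X has camera coordinates R X + t. Camera axes: x right, y down, z forward; pixel columns grow to the right and rows downward; lengths in m; the calibration is good to about 2 mm. A picture is of the moment at which its call begins. camera_params takes no time and is no camera call.
- env.close_job(): hands the job in, once; it reports no verdict.
The state is a dict: "time_s": time; "qpos": joint angles; "dq": joint speeds; "tau": joint torques, N m; "ee_pos": TCP position; "orientation": TCP orientation; "ft_force": force on the tool from outside, world axes, zero at the start; "wrist_torque": the same for the moment, N m; "opening": finger opening in m.
Only numpy, scipy, OpenCV 4.12 (cv2) and the standard library are available. Lean on these libraries where they do the work, as an engineer would, in place of code of your own. Each camera call takes 0.05 s, during which the arm holds its last target.

## Working session

There is one attempt and no reset: what is moved stays moved. The work goes in short steps, Python scripts to look and compute and a tool call to move; the robot and the scene stay as the last step left them, time stands still between calls to the robot, and variables do not carry over. Pictures are saved under pics/ and viewed, and the job is handed in when it is done.

Besides the shell and the picture viewer there is one more tool, called after ">>>" in YAML: its name, and indented under it one key for each argument. carry_out: Moves the arm, as the interface text tells. Its arguments: {"type":"object","properties":{"deltas":{"type":"array","items":{"type":"array","items":{"type":"number"}}},"force":{"type":"number"}},"required":["deltas"]}

```bash
ls; mkdir -p pics
python3 - <<'E'
from workcell import env, imaging
import cv2
for n in ("side","top"):
    im=imaging.capture(n); cv2.imwrite(f"pics/{n}0.png",cv2.resize(im[:,:,::-1],(800,600),interpolation=cv2.INTER_CUBIC))
    cv2.imwrite(f"pics/raw_{n}0.png",im[:,:,::-1])
    p=imaging.camera_params(n); print(n,p)
print(env.sense(),env.tcp_to_tips)
E
```

```text
pics
side {'fx': 432.3530852210494, 'fy': 432.3530852210494, 'cx': 257.246148923686, 'cy': 186.63550277708018, 'R': array([[-0.96091651, -0.27683339,  0.00165496],
       [-0.1370253 ,  0.47041718, -0.87174064],
       [ 0.24054839, -0.83789674, -0.48996481]]), 't': array([0.52609056, 0.20643297, 1.47162212])}
top {'fx': 487.0393195771622, 'fy': 487.0393195771622, 'cx': 254.6407015136062, 'cy': 187.32293761930134, 'R': array([[ 0.00343927, -0.99999048, -0.00268681],
       [-0.99637826, -0.00319854, -0.08497134],
       [ 0.08496194,  0.00296932, -0.99637977]]), 't': array([0.02498802, 0.53065684, 1.44473444])}
{'time_s': 0.1, 'qpos': array([-1.27726498e+00,  3.77998551e-01,  7.97542972e-02,  1.27435600e+00,
       -3.04146369e-05,  1.46050998e+00]), 'dq': array([-7.94283203e-04, -1.56672066e-03,  3.49022624e-03,  5.31514949e-05,
        1.38608534e-03,  4.29848868e-04]), 'tau': array([ 2.18921035e-03, -4.64696646e+01,  2.70581049e+01,  1.20066921e-02,
        8.97164369e-06,  7.64708489e-06]), 'ee_pos': array([ 0.22577116, -0.52819192,  0.22724738]), 'orientation': array([3.04816494, 1.56899214, 1.88118632]), 'ft_force': array([-0.14905943,  0.08765126, -0.74733985]), 'wrist_torque': array([ 0.01307069, -0.01230318,  0.01028823]), 'opening': 0.08545220303824985} 0.017
```

View pics/side0.png

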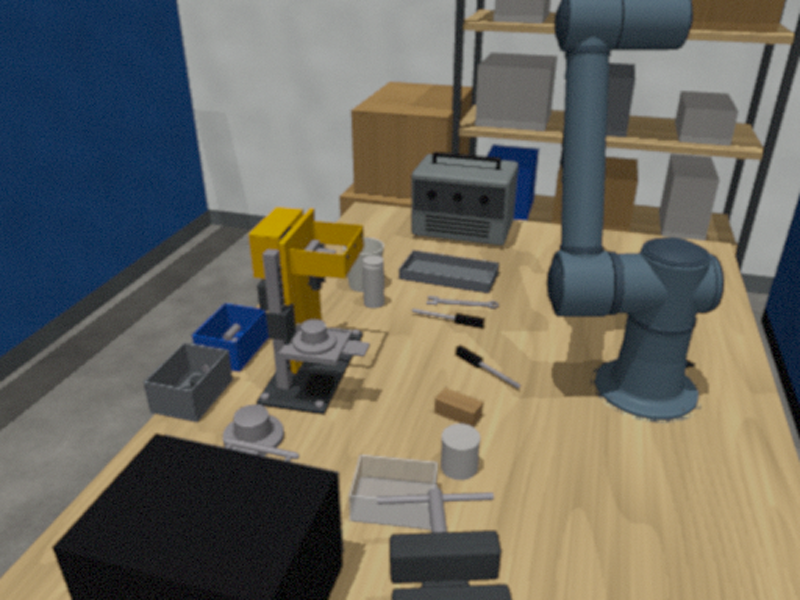

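View pics/top0.png

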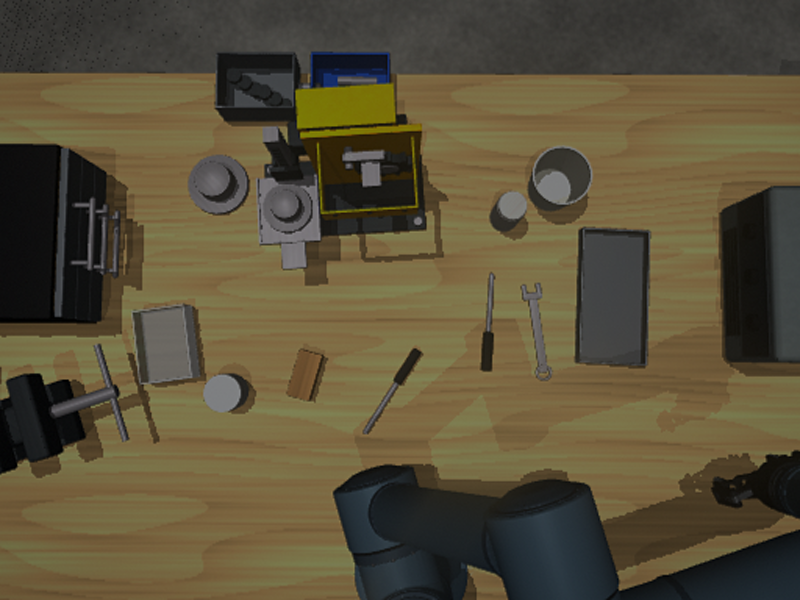

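```bash
cat > h.py <<'E'
import numpy as np, cv2
from workcell import env, imaging
P={n:imaging.camera_params(n) for n in("side","top")}
def proj(n,X):
    p=P[n];c=p["R"]@np.asarray(X,float)+p["t"];return np.array([p["fx"]*c[0]/c[2]+p["cx"],p["fy"]*c[1]/c[2]+p["cy"]])
def ray(n,u,v):
    p=P[n];d=p["R"].T@np.array([(u-p["cx"])/p["fx"],(v-p["cy"])/p["fy"],1.]);o=-p["R"].T@p["t"];return o,d
def onz(n,u,v,z):
    o,d=ray(n,u,v);return o+d*(z-o[2])/d[2]
def crop(name,x0,y0,x1,y1,out,im=None):
    im=imaging.capture(name)[:,:,::-1] if im is None else im
    c=im[y0:y1,x0:x1];s=min(800/c.shape[1],600/c.shape[0]);cv2.imwrite(out,cv2.resize(c,None,fx=s,fy=s,interpolation=cv2.INTER_CUBIC));print(out,"scale",s)
E
python3 - <<'E'
from h import *
t=cv2.imread("pics/raw_top0.png");s=cv2.imread("pics/raw_side0.png")
crop("top",150,30,310,150,"pics/c1.png",t)
crop("top",220,130,430,287,"pics/c2.png",t)
crop("side",140,120,260,270,"pics/c3.png",s)
print(proj("top",[0,0,0]))
E
```

```text
pics/c1.png scale 5.0
pics/c2.png scale 3.8095238095238093
pics/c3.png scale 4.0
[263.06449898 366.21446205]
```

View pics/c1.png

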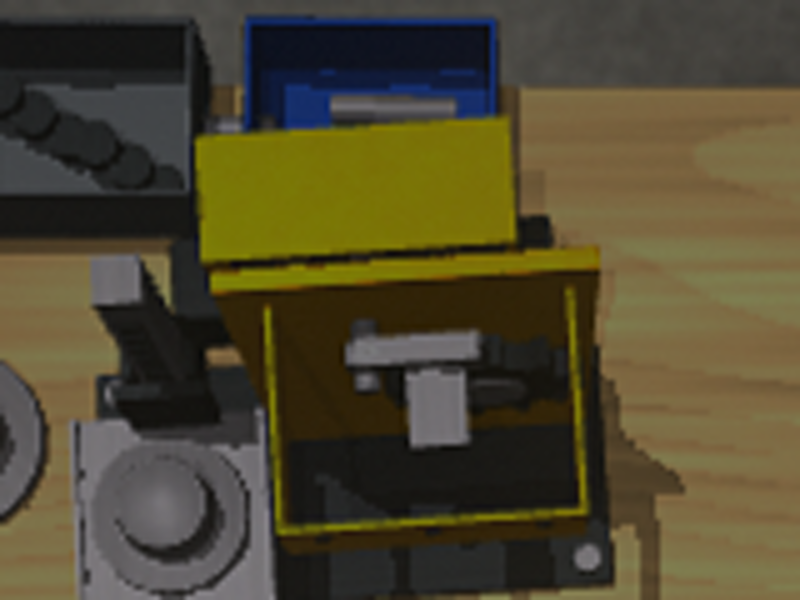

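View pics/c2.png

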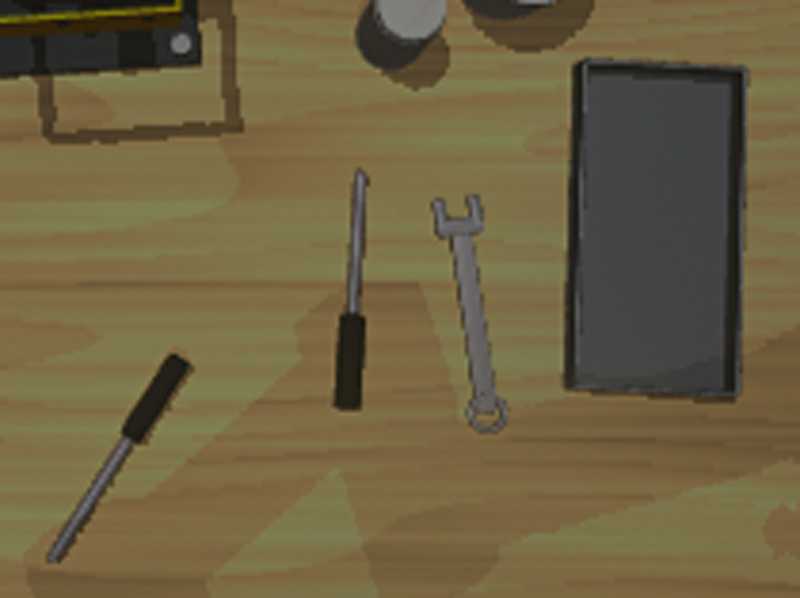

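View pics/c3.png

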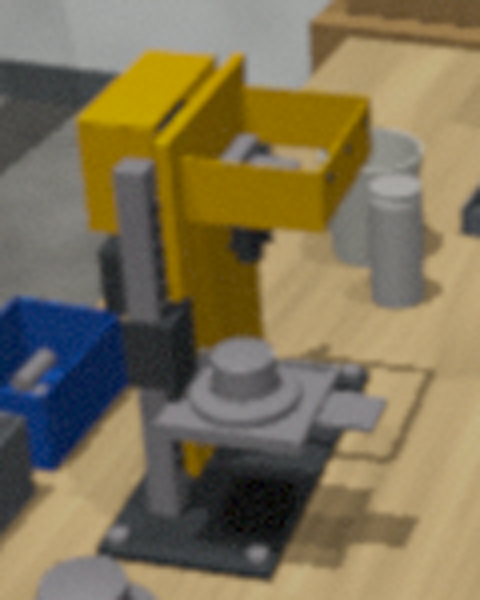

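```bash
cat >> h.py <<'E'
def c1(u,v): return (150+u/5,30+v/5)
def c2(u,v): return (220+u/3.8095,130+v/3.8095)
E
python3 - <<'E'
from h import *
from scipy.optimize import least_squares
L=[((-75,106,305),c1(278,535)),((-75,-46,305),c1(590,514)),((52,130,330),c1(210,268)),((52,-60,330),c1(600,248)),((40,130,330),c1(213,292)),((40,-60,330),c1(600,270)),((-60,-70,12),c1(612,583)),((-137,175,135),(188,172))]
def W(q,p):
    x,y,z=np.array(p)/1000;c,s=np.cos(q[2]),np.sin(q[2]);return [q[0]+c*x-s*y,q[1]+s*x+c*y,z]
f=lambda q:np.ravel([proj("top",W(q,a))-b for a,b in L])
r=least_squares(f,[0.6,0,0],loss="soft_l1");print(r.x,f(r.x).reshape(-1,2).round(1).tolist())
q=r.x
for n,p in dict(ear=(-14,25,260),pivot=(20,60,262),guard=(-74,30,250),step=(-115,175,135),gl=(-75,106,305),gr=(-75,-46,305)).items():
    w=W(q,p);print(n,np.round(w,4),proj("top",w).round(1),proj("side",w).round(1))
# bar
for n,u,z in [("tip",(360,170),.013),("hs",(352,314),.026),("he",(347,409),.026),("tip2",(50,560),.013),("he2",(180,358),.026)]:
    print(n,onz("top",*c2(*u),z).round(4))
for u in [(578,62),(747,68),(737,400),(565,388)]: print("tray",onz("top",*c2(*u),.035).round(4))
for u in [(435,200),(480,198),(487,415)]: print("span",onz("top",*c2(*u),.006).round(4))
print("can",onz("top",512/1.5625,205/1.5625,.13).round(3))
E
```

```text
[0.71198861 0.04571107 0.0632149 ] [[-0.0, -0.2], [-0.6, 0.3], [-0.1, 0.2], [0.2, -0.4], [-0.4, 0.3], [0.5, 0.0], [0.3, 0.0], [0.3, -0.3]]
ear [0.6964 0.0698 0.26  ] [237.8 114.7] [209. 162.]
pivot [0.7282 0.1069 0.262 ] [223.3 102.3] [195.9 165. ]
guard [0.6362 0.071  0.25  ] [237.3 138.7] [225.9 167.1]
step [0.5862 0.2131 0.135 ] [187.9 163.9] [226.9 221. ]
gl [0.6304 0.1468 0.305 ] [205.6 136.8] [218.9 162.1]
gr [ 0.64   -0.0049  0.305 ] [267.4 133.1] [231.8 143. ]
tip [ 0.5707 -0.155   0.013 ]
hs [ 0.4555 -0.1463  0.026 ]
he [ 0.3812 -0.1419  0.026 ]
tip2 [0.2624 0.0901 0.013 ]
he2 [ 0.4205 -0.0113  0.026 ]
tray [ 0.6545 -0.3249  0.035 ]
tray [ 0.6501 -0.4581  0.035 ]
tray [ 0.3894 -0.4439  0.035 ]
tray [ 0.3982 -0.3105  0.035 ]
span [ 0.5475 -0.2156  0.006 ]
span [ 0.5492 -0.2516  0.006 ]
span [ 0.3765 -0.255   0.006 ]
can [ 0.681 -0.179  0.13 ]
```

```bash
cat >> h.py <<'E'
from scipy.spatial.transform import Rotation as Rn
H=np.array([0.71198861,0.04571107,0.0632149])
def W(p,q=H):
    x,y,z=np.array(p)/1000;c,s=np.cos(q[2]),np.sin(q[2]);return np.array([q[0]+c*x-s*y,q[1]+s*x+c*y,z])
def toH(w):
    d=np.asarray(w[:2])-H[:2];c,s=np.cos(H[2]),np.sin(H[2]);return np.array([c*d[0]+s*d[1],-s*d[0]+c*d[1],w[2]])*1000
def st():
    s=env.sense();R=Rn.from_euler("xyz",s["orientation"]).as_matrix();return s,R
def tgt(pos,xd,zd):
    """deltas to pose with fingers xd, jaw zd (sign chosen nearest)"""
    s,R=st();xd=np.array(xd,float);xd/=np.linalg.norm(xd);zd=np.array(zd,float);zd-=xd*(zd@xd);zd/=np.linalg.norm(zd)
    o=[]
    for g in(1,-1):
        T=np.column_stack([xd,np.cross(g*zd,xd),g*zd]);o.append(np.degrees(Rn.from_matrix(T@R.T).as_rotvec()))
    o.sort(key=np.linalg.norm)
    print("t",round(s["time_s"],2),"d cm",((np.array(pos)-s["ee_pos"])*100).round(2),"rot",o[0].round(1),"alt",o[1].round(1),"F",s["ft_force"].round(1),"op",s["opening"])
E
python3 - <<'E'
from h import *
s,R=st();print(R.round(3))
th=-0.069
tgt([.4256,-.1442,.020],[0,0,-1],[-np.sin(th),np.cos(th),0])
E
```

```text
[[-0.001  0.92   0.393]
 [ 0.002  0.393 -0.92 ]
 [-1.     0.    -0.002]]
t 0.1 d cm [ 19.98  38.4  -20.72] rot [ -0.1  -0.  -27.1] alt [ 0.000e+00 -1.000e-01  1.529e+02] F [-0.1  0.1 -0.7] op 0.08545220303824985
```

>>> carry_out:
  deltas:
    - [2,4,0,0,0,8.5,6]
    - [4.5,8.5,0,0,0,17,6]
    - [7,13,0,0,0,25.5,6]
    - [9.5,17.5,0,0,0,34,6]
    - [12,22,0,0,0,42.5,6]
  force: 80

```text
time_s: 0.6
ee_pos: [0.3432, -0.3113, 0.2268]
orientation: [2.852, 1.568, 2.432]
ft_force: [1.4, -0.2, 0.0]
opening: 0.0598
```

>>> carry_out:
  deltas:
    - [2,4,0,0,0,8.5,6]
    - [4,8,0,0,0,17,6]
    - [6,11.5,0,0,0,25.5,6]
    - [8,15,0,0,0,34,6]
    - [8,16.4,-3,0,0,42.5,6]

```text
time_s: 1.1
ee_pos: [0.4274, -0.1459, 0.1995]
orientation: [-0.808, 1.565, -0.475]
ft_force: [0.2, 0.5, 0.1]
opening: 0.0601
```

>>> carry_out:
  deltas:
    - [0,0,-2,0,0,8.5,6]
    - [0,0,-4,0,0,17,6]
    - [0,0,-6,0,0,25.5,6]
    - [0,0,-8,0,0,34,6]
    - [0,0,-10,0,0,42.5,6]

```text
time_s: 1.6
ee_pos: [0.427, -0.1456, 0.0984]
orientation: [-0.706, 1.566, 0.372]
ft_force: [-0.6, 0.0, 0.6]
opening: 0.0601
```

Run:
```python
from h import *
th=-0.069
print(env.sense()["qpos"])
tgt([.4256,-.1442,.020],[0,0,-1],[-np.sin(th),np.cos(th),0])
```

```text
[-0.47219832  0.21637312 -0.49550664  0.85545079  0.0038963   0.02049678]
t 1.6 d cm [-0.14  0.14 -7.84] rot [-0.2  0.3 24.3] alt [   0.3    0.2 -155.7] F [-0.6  0.   0.6] op 0.06011770318912847
```

>>> carry_out:
  deltas:
    - [-0.1,0.1,0,0,0,8,6]
    - [-0.1,0.1,-1,0,0,16,6]
    - [-0.1,0.1,-3,0,0,24.3,6]
    - [-0.1,0.1,-6,0,0,24.3,6]
    - [-0.1,0.1,-7.8,0,0,24.3,6]

```text
time_s: 2.1
ee_pos: [0.4248, -0.1441, 0.0187]
orientation: [-0.292, 1.566, 1.211]
ft_force: [-0.4, 0.0, 0.5]
opening: 0.0597
```

Run:
```python
from h import *
th=-0.069
tgt([.4256,-.1442,.020],[0,0,-1],[-np.sin(th),np.cos(th),0])
crop("top",220,130,430,287,"pics/d1.png")
```

```text
t 2.1 d cm [ 0.08 -0.01  0.13] rot [-0.3  0.1 -0. ] alt [ -0.2  -0.4 180. ] F [-0.4  0.   0.5] op 0.059725861580511644
pics/d1.png scale 3.8095238095238093
```

View pics/d1.png

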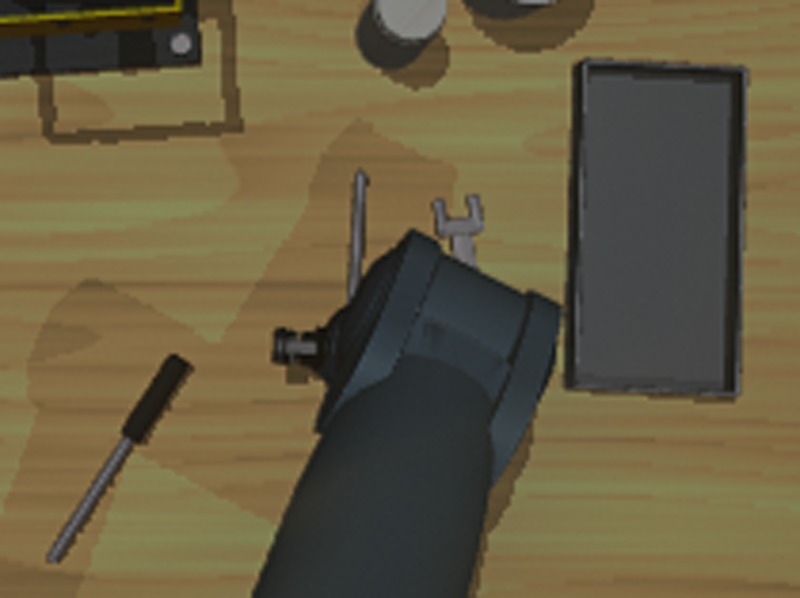

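>>> carry_out:
  deltas:
    - [0,0,0.2,0,0,0,0.8]
    - [0,0,0.2,0,0,0,0.8]
    - [0,0,0.2,0,0,0,0.8]
    - [0,0,0.2,0,0,0,0.8]
    - [0,0,0.2,0,0,0,0.8]
  force: 80

```text
time_s: 2.65
ee_pos: [0.424, -0.1439, 0.0199]
orientation: [0.044, 1.566, 1.546]
ft_force: [-2.4, -0.1, 6.2]
opening: 0.0143
```

>>> carry_out:
  deltas:
    - [0,0,0.2,0,0,0,0.8]
    - [0,0,3,0,0,0,0.8]
    - [0,0,6,0,0,0,0.8]
    - [0,0,9,0,0,0,0.8]
    - [0,0,10,0,0,0,0.8]

```text
time_s: 3.15
ee_pos: [0.4259, -0.1447, 0.1228]
orientation: [-1.0, 1.565, 0.502]
ft_force: [0.7, 0.2, -1.4]
opening: 0.0137
```

Run:
```python
from h import *
s=np.ascontiguousarray(imaging.capture("side")[:,:,::-1]);crop("side",180,150,400,315,"pics/d2.png",s);cv2.imwrite("pics/raw_side2.png",s)
t=np.ascontiguousarray(imaging.capture("top")[:,:,::-1]);crop("top",220,130,430,287,"pics/d3.png",t)
s_,R=st();print(s_["ee_pos"],R.round(3),s_["ft_force"])
```

```text
pics/d2.png scale 3.6363636363636362
pics/d3.png scale 3.8095238095238093
[ 0.42537542 -0.14451861  0.1211913 ] [[ 0.004 -0.998  0.069]
 [ 0.003  0.069  0.998]
 [-1.    -0.003  0.004]] [-0.33318877 -0.62096701 -2.05676235]
```

View pics/d2.png

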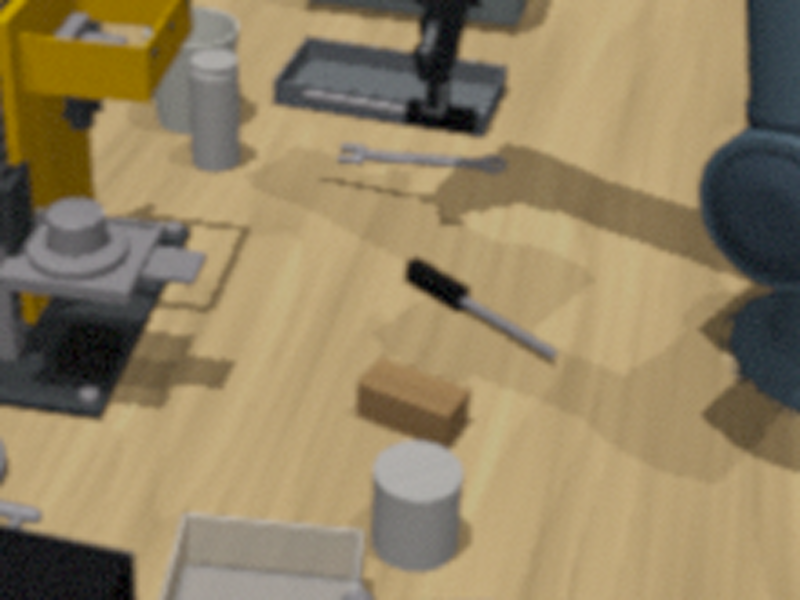

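View pics/d3.png

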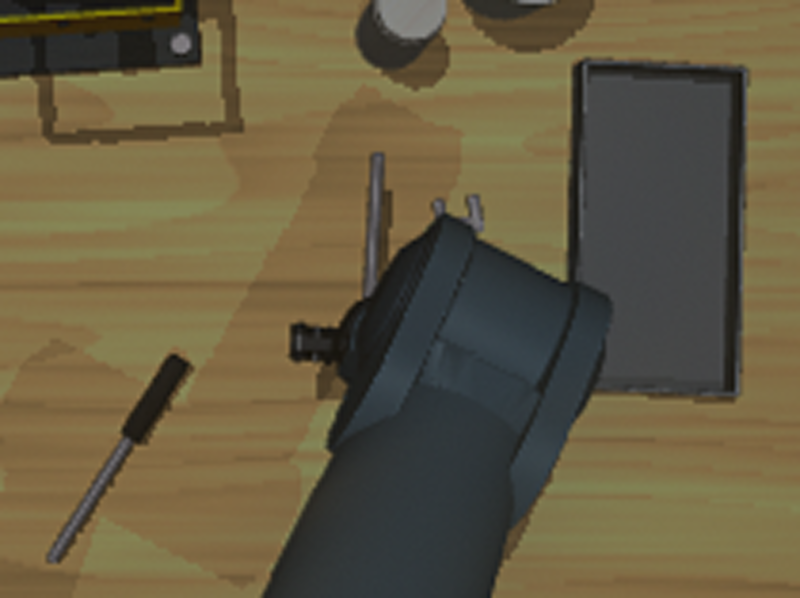

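```bash
cat >> h.py <<'E'
def tri(u1,u2):
    o1,d1=ray("top",*u1);o2,d2=ray("side",*u2)
    d1/=np.linalg.norm(d1);d2/=np.linalg.norm(d2)
    A=np.column_stack([d1,-d2]);a=np.linalg.lstsq(A,o2-o1,rcond=None)[0];p,q=o1+a[0]*d1,o2+a[1]*d2
    return (p+q)/2,np.linalg.norm(p-q)
E
python3 - <<'E'
from h import *
p,e=tri(c2(377,152),(180+303/3.636,150+91/3.636));print(p,e)
s,R=st();print("tip in tool",R.T@(p-s["ee_pos"]))
g=np.array([s["ee_pos"][0],s["ee_pos"][1]]); d=p-s["ee_pos"];print(np.degrees(np.arctan2(d[1],d[0])))
print("expected tip", s["ee_pos"]+[.1452,-.0105,-.007])
E
```

```text
[ 0.57039337 -0.15584476  0.11518902] 0.004771893853401996
tip in tool [ 0.00648541 -0.14543237 -0.00137187]
-4.465835505410097
expected tip [ 0.57057542 -0.15501861  0.1141913 ]
```

```bash
cat >> h.py <<'E'
def flick(tip,pitch=40,yaw=None):
    yaw=H[2] if yaw is None else yaw
    a=np.radians(pitch);h=np.array([np.cos(yaw),np.sin(yaw),0]);up=np.array([0,0,1.])
    b=np.cos(a)*h+np.sin(a)*up;xd=np.sin(a)*h-np.cos(a)*up;jaw=np.cross(up,h)
    tcp=W(tip)-.007*xd-.1455*b
    print("tcp",tcp.round(4));tgt(tcp,xd,jaw)
E
python3 - <<'E'
from h import *
flick((-120,27,190));flick((-8,27,240));flick((-8,27,285))
E
```

```text
tcp [0.4748 0.0578 0.1018]
t 3.25 d cm [ 4.94 20.23 -1.94] rot [ -0.3 -39.8   7.2] alt [ 5.950e+01  1.000e-01 -1.623e+02] F [-0.3 -0.6 -2.1] op 0.014040902772652863
tcp [0.5866 0.0648 0.1518]
t 3.25 d cm [16.12 20.93  3.06] rot [ -0.3 -39.8   7.2] alt [ 5.950e+01  1.000e-01 -1.623e+02] F [-0.3 -0.6 -2.1] op 0.014040902772652863
tcp [0.5866 0.0648 0.1968]
t 3.25 d cm [16.12 20.93  7.56] rot [ -0.3 -39.8   7.2] alt [ 5.950e+01  1.000e-01 -1.623e+02] F [-0.3 -0.6 -2.1] op 0.014040902772652863
```

>>> carry_out:
  deltas:
    - [1,4,0,0,-8,1.5,0.8]
    - [2,8,0,0,-16,3,0.8]
    - [3,12,0,0,-24,4.5,0.8]
    - [4,16,-1,0,-32,6,0.8]
    - [4.9,20.2,-1.9,-0.3,-39.8,7.2,0.8]

```text
time_s: 3.75
ee_pos: [0.5134, 0.0614, 0.1416]
orientation: [-1.574, 0.917, 0.058]
ft_force: [2.6, -2.0, -0.7]
opening: 0.0138
```

>>> carry_out:
  deltas:
    - [0,0,0,0,0,0,0.8]
    - [0,0,0,0,0,0,0.8]

```text
time_s: 3.95
ee_pos: [0.5119, 0.0635, 0.1399]
orientation: [-1.574, 0.919, 0.062]
ft_force: [-0.6, 0.3, -1.4]
opening: 0.0138
```

Run:
```python
from h import *
flick((-120,27,190));flick((-8,27,240));print(env.sense()["qpos"])
s=np.ascontiguousarray(imaging.capture("side")[:,:,::-1]);crop("side",150,120,350,270,"pics/e1.png",s)
t=np.ascontiguousarray(imaging.capture("top")[:,:,::-1]);crop("top",150,50,330,185,"pics/e2.png",t)
```

```text
tcp [0.4748 0.0578 0.1018]
t 3.95 d cm [-3.71 -0.58 -3.8 ] rot [ 0.3 -2.7 -0.1] alt [-112.2   -7.   140.5] F [-0.6  0.3 -1.4] op 0.01377704380025346
tcp [0.5866 0.0648 0.1518]
t 3.95 d cm [7.47 0.13 1.2 ] rot [ 0.3 -2.7 -0.1] alt [-112.2   -7.   140.5] F [-0.6  0.3 -1.4] op 0.01377704380025346
[-0.03604624 -0.12082606 -1.01785174  0.02475308  0.05935767 -0.08087262]
pics/e1.png scale 4.0
pics/e2.png scale 4.444444444444445
```

View pics/e1.png

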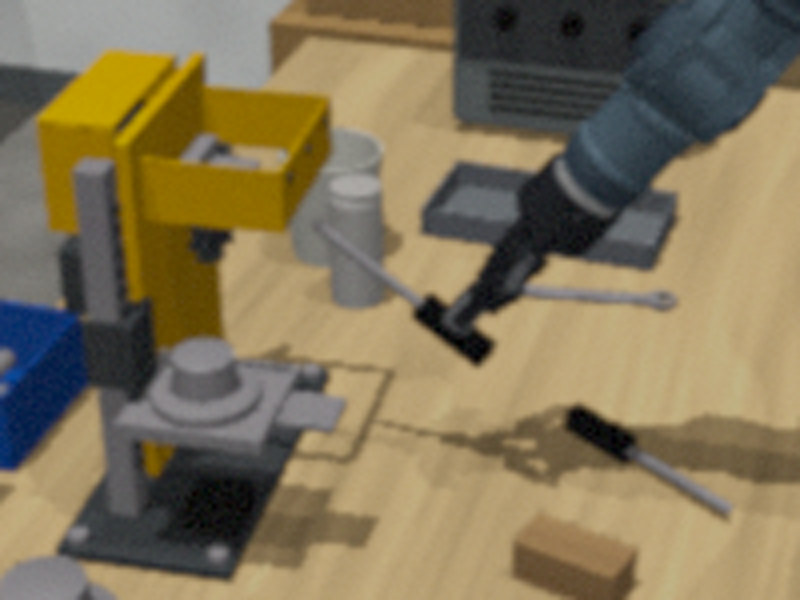

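View pics/e2.png

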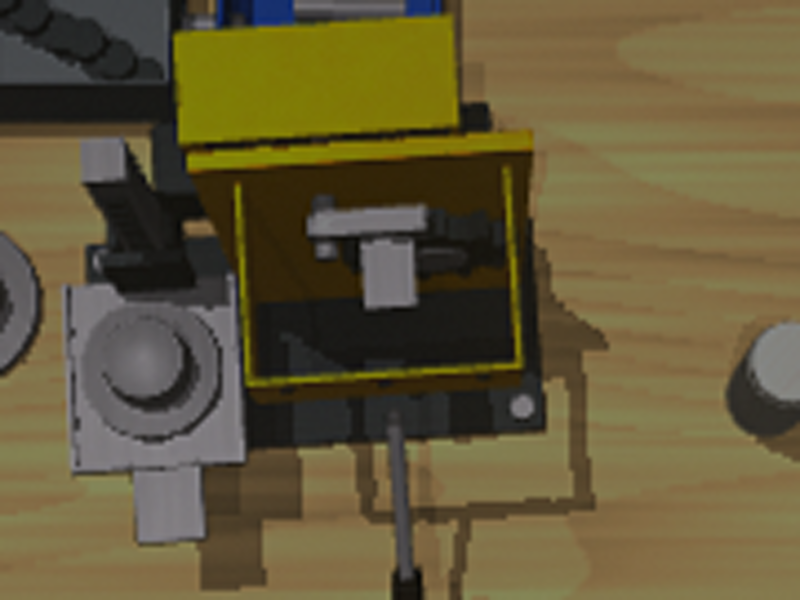

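Run:
```python
from h import *
p,e=tri((150+394/4.444,50+411/4.444),(150+319/4,120+225/4));s,R=st()
print(p,e,toH(p),R.T@(p-s["ee_pos"]), "pred",toH(s["ee_pos"]+R@[.007,-.1455,0]))
```

```text
[0.62889582 0.06775335 0.21550424] 0.007575459142228013 [-81.53434393  27.24745699 215.50424219] [ 0.01011997 -0.14076188 -0.00038553] pred [-79.63843523  27.63296174 220.85116848]
```

>>> carry_out:
  deltas:
    - [2,0,0,0,-0.7,0,0.8]
    - [4,0,0.2,0,-1.4,0,0.8]
    - [6,0.1,0.5,0,-2,0,0.8]
    - [7.5,0.1,1,0.3,-2.7,0,0.8]
    - [7.5,0.1,1,0.3,-2.7,0,0.8]

```text
time_s: 4.55
ee_pos: [0.5873, 0.0601, 0.1489]
orientation: [-1.569, 0.875, 0.057]
ft_force: [0.3, -0.9, -1.7]
opening: 0.0142
```

Run:
```python
from h import *
flick((-8,27,285));print(env.sense()["qpos"].round(3))
s,R=st();print(toH(s["ee_pos"]+R@[.007,-.1455,0]))
t=np.ascontiguousarray(imaging.capture("top")[:,:,::-1]);crop("top",170,60,290,150,"pics/f2.png",t)
s=np.ascontiguousarray(imaging.capture("side")[:,:,::-1]);crop("side",150,120,310,240,"pics/f1.png",s)
```

```text
tcp [0.5866 0.0648 0.1968]
t 4.55 d cm [-0.07  0.48  4.8 ] rot [-0.1 -0.1  0.4] alt [ 115.1    7.  -137.7] F [ 0.3 -0.9 -1.7] op 0.014183762671711534
[-0.038  0.012 -0.91  -0.045  0.061 -0.072]
[ -7.44676463  21.30244654 236.78393574]
pics/f2.png scale 6.666666666666667
pics/f1.png scale 5.0
```

View pics/f2.png

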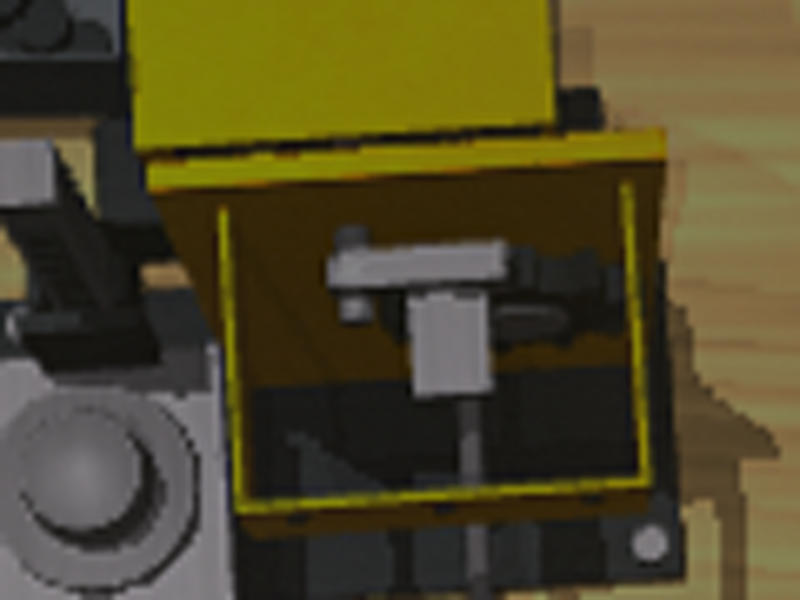

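View pics/f1.png

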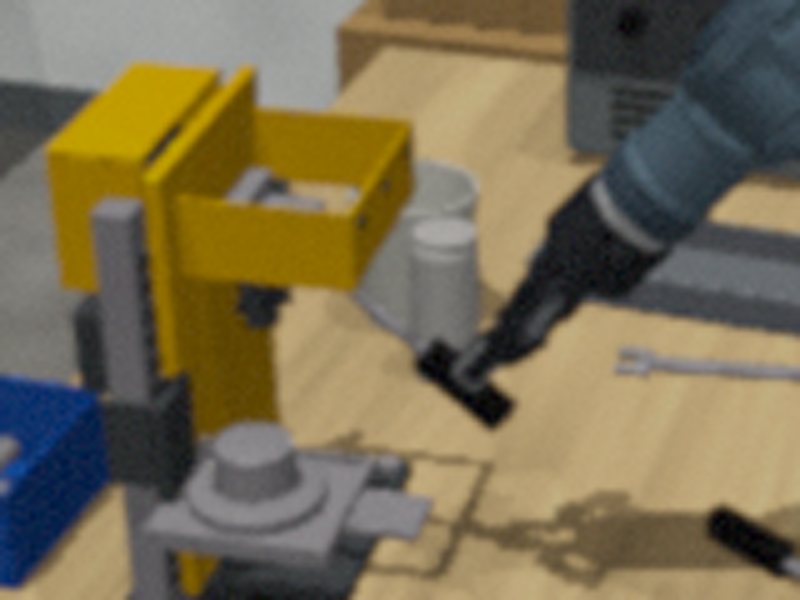

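>>> carry_out:
  deltas:
    - [0,0.6,0,0,0,0,0.8]
    - [0,0.7,0.8,0,0,0,0.8]
    - [0,0.7,1.6,0,0,0,0.8]
    - [0,0.7,2.4,0,0,0,0.8]
    - [0,0.7,3.2,0,0,0,0.8]

```text
time_s: 5.15
ee_pos: [0.5845, 0.068, 0.1803]
orientation: [-1.569, 0.878, 0.059]
ft_force: [1.2, 0.1, -3.8]
opening: 0.014
```

Run:
```python
from h import *
s,R=st();print(toH(s["ee_pos"]+R@[.007,-.1455,0]),s["ft_force"])
t=np.ascontiguousarray(imaging.capture("top")[:,:,::-1]);crop("top",170,60,290,150,"pics/g2.png",t)
```

```text
[ -9.43525845  29.52255768 267.84431354] [ 1.19000235  0.12724317 -3.81811438]
pics/g2.png scale 6.666666666666667
```

View pics/g2.png

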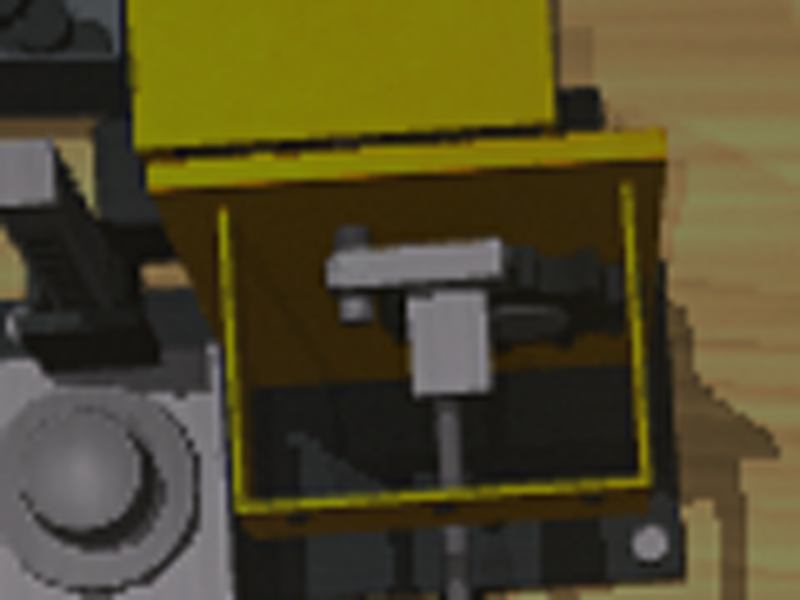

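>>> carry_out:
  deltas:
    - [0,0,0.8,0,0,0,0.8]
    - [0,0,1.6,0,0,0,0.8]
    - [0,0,2.3,0,0,0,0.8]
    - [0,0,2.6,0,0,0,0.8]
    - [0,0,2.6,0,0,0,0.8]

```text
time_s: 5.7
ee_pos: [0.5861, 0.0679, 0.2091]
orientation: [-1.569, 0.874, 0.058]
ft_force: [0.2, 0.7, -2.2]
opening: 0.0143
```

Run:
```python
from h import *
s,R=st();print(toH(s["ee_pos"]+R@[.007,-.1455,0]),s["ft_force"])
t=np.ascontiguousarray(imaging.capture("top")[:,:,::-1]);crop("top",170,60,290,150,"pics/g3.png",t)
```

```text
[ -8.15763937  29.38010921 297.13977669] [ 0.20875529  0.73418271 -2.17078554]
pics/g3.png scale 6.666666666666667
```

View pics/g3.png

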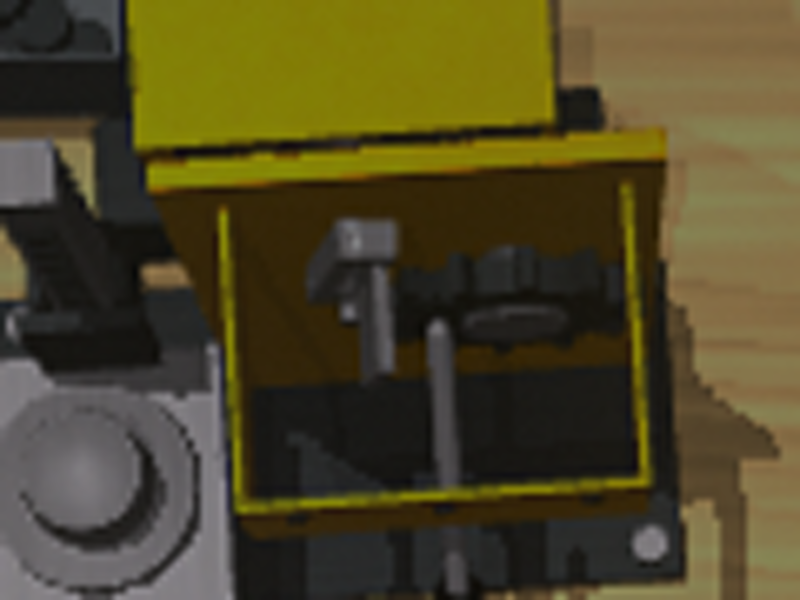

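>>> carry_out:
  deltas:
    - [0,-0.4,-1.5,0,0,0,0.8]
    - [0,-0.4,-3.5,0,0,0,0.8]
    - [-1,-0.4,-5.5,0,0,0,0.8]
    - [-4,-0.4,-6,0,0,0,0.8]
    - [-8,-0.4,-6.5,0,0,0,0.8]

```text
time_s: 6.25
ee_pos: [0.5134, 0.0652, 0.1509]
orientation: [-1.569, 0.897, 0.058]
ft_force: [12.2, 1.6, 2.3]
opening: 0.0139
```

Run:
```python
from h import *
s,R=st();print(toH(s["ee_pos"]+R@[.007,-.1455,0]),s["ft_force"])
t=np.ascontiguousarray(imaging.capture("top")[:,:,::-1]);crop("top",170,60,350,195,"pics/g4.png",t)
th=-.055; b=np.array([np.cos(th),np.sin(th),0])
C=np.array([.523,-.384,0]); org=C+b*(-.02)
# bar origin = tcp grip: tip at .1455 -> origin .0305 ahead of TCP
tgt(org-b*.0305+[0,0,.12],[0,0,-1],[-np.sin(th),np.cos(th),0])
tgt(org-b*.0305+[0,0,.024],[0,0,-1],[-np.sin(th),np.cos(th),0])
```

```text
[-78.86024222  31.11544337 236.24316842] [12.2486478   1.62806231  2.32616857]
pics/g4.png scale 4.444444444444445
t 6.3 d cm [ -4.05 -44.69  -3.43] rot [-0.1 38.8 -6.2] alt [-57.9  -0.2 164. ] F [ 0.7  2.4 -0.8] op 0.014224158732723289
t 6.3 d cm [ -4.05 -44.69 -13.03] rot [-0.1 38.8 -6.2] alt [-57.9  -0.2 164. ] F [ 0.7  2.4 -0.8] op 0.014224158732723289
```

View pics/g4.png

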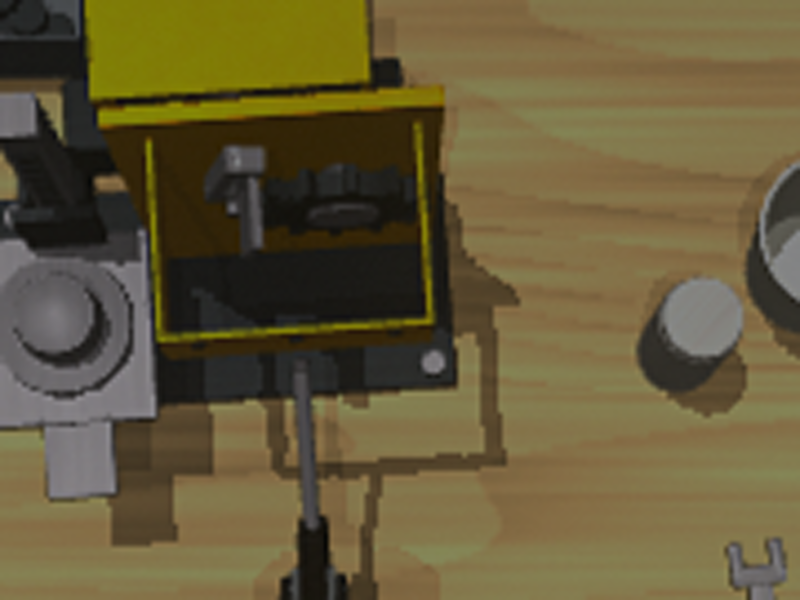

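>>> carry_out:
  deltas:
    - [0,-4,0,0,8,-1.2,0.8]
    - [-0.5,-8.5,0,0,16,-2.5,0.8]
    - [-1.5,-13,2,0,24,-4,0.8]
    - [-2.5,-17.5,4,0,32,-5,0.8]
    - [-4,-22,4,0,38.8,-6.2,0.8]

```text
time_s: 6.8
ee_pos: [0.4795, -0.1401, 0.195]
orientation: [-1.505, 1.547, 0.014]
ft_force: [2.0, -0.2, -2.2]
opening: 0.014
```

>>> carry_out:
  deltas:
    - [0,-4,0,0,0,0,0.8]
    - [0,-8.5,0,0,0,0,0.8]
    - [0,-13,0,0,0,0,0.8]
    - [0,-17.5,-1,0,0,0,0.8]
    - [0,-21.5,-3,0,0,0,0.8]

```text
time_s: 7.3
ee_pos: [0.4807, -0.3589, 0.1658]
orientation: [-1.631, 1.543, -0.112]
ft_force: [1.6, 0.3, -1.1]
opening: 0.0142
```

Run:
```python
from h import *
t=np.ascontiguousarray(imaging.capture("top")[:,:,::-1]);crop("top",220,130,430,287,"pics/i1.png",t)
s=np.ascontiguousarray(imaging.capture("side")[:,:,::-1]);crop("side",220,130,380,250,"pics/i2.png",s)
th=-.055; b=np.array([np.cos(th),np.sin(th),0])
C=np.array([.523,-.384,0]); org=C+b*(-.02)
tgt(org-b*.0305+[0,0,.024],[0,0,-1],[-np.sin(th),np.cos(th),0])
print(env.sense()["qpos"].round(2))
```

```text
pics/i1.png scale 3.8095238095238093
pics/i2.png scale 5.0
t 7.4 d cm [ -0.56  -2.16 -13.73] rot [-0.   1.2  0.1] alt [   1.9    0.  -179.9] F [-0.3  0.2 -2.7] op 0.014402930086496273
[-0.76  0.43 -0.01  1.11  0.01 -0.7 ]
```

View pics/i1.png

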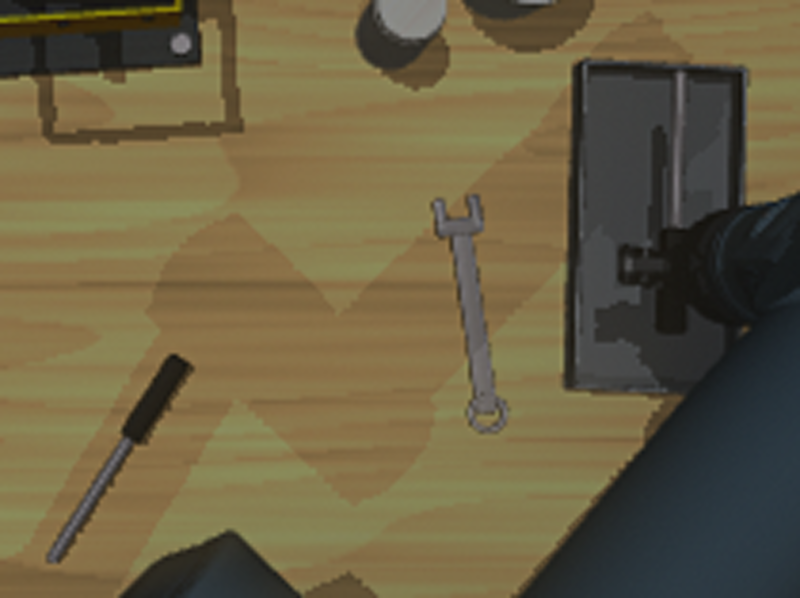

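View pics/i2.png

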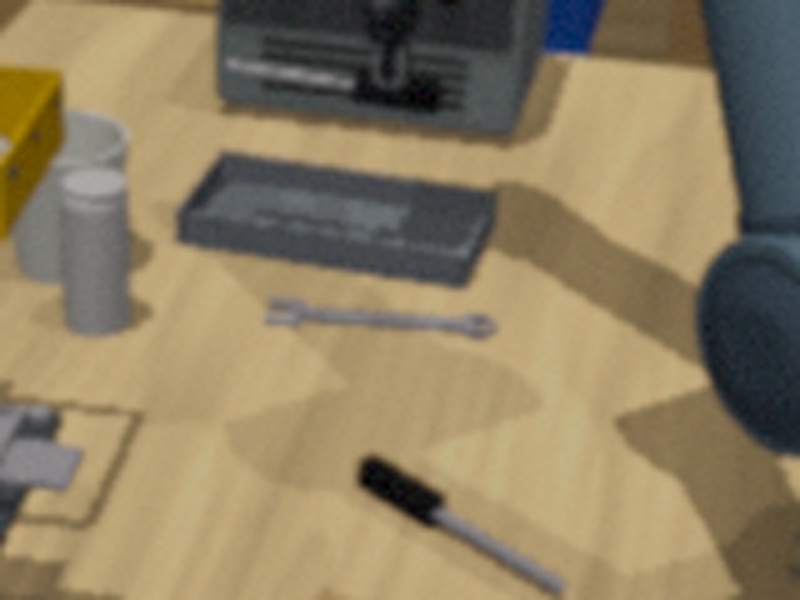

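>>> carry_out:
  deltas:
    - [-0.3,-1.2,-3,0,1.2,0,0.8]
    - [-0.6,-2.2,-6.5,0,1.2,0,0.8]
    - [-0.6,-2.2,-10,0,1.2,0,0.8]
    - [-0.6,-2.2,-12.5,0,1.2,0,0.8]
    - [-0.6,-2.2,-13.6,0,1.2,0,0.8]

```text
time_s: 7.9
ee_pos: [0.4703, -0.38, 0.0233]
orientation: [1.064, 1.566, 2.577]
ft_force: [-17.7, 9.4, 58.2]
opening: 0.0138
```

>>> carry_out:
  deltas:
    - [0,0,0,0,0,0,0.8]
    - [0,0,0,0,0,0,0.8]

```text
time_s: 8.1
ee_pos: [0.4708, -0.3797, 0.0242]
orientation: [1.052, 1.567, 2.566]
ft_force: [-1.4, 0.5, 0.1]
opening: 0.0142
```

>>> carry_out:
  deltas:
    - [0,0,0,0,0,0,3.5]
    - [0,0,0,0,0,0,3.5]
    - [0,0,0,0,0,0,3.5]
    - [0,0,1.5,0,0,0,3.5]
    - [0,0,4,0,0,0,3.5]

```text
time_s: 8.6
ee_pos: [0.4696, -0.3785, 0.063]
orientation: [0.944, 1.563, 2.459]
ft_force: [-0.8, -0.1, -0.5]
opening: 0.0351
```

>>> carry_out:
  deltas:
    - [0,0,4,0,0,0,3.5]
    - [0,2,8,0,0,0,3.5]
    - [0,6,12,0,0,0,0]
    - [0,11,15,0,0,0,0]
    - [0,16,16,0,0,0,0]

```text
time_s: 9.1
ee_pos: [0.471, -0.2331, 0.2221]
orientation: [0.602, 1.569, 2.115]
ft_force: [0.6, -0.5, 0.7]
opening: 0.0001
```

Run:
```python
from h import *
t=np.ascontiguousarray(imaging.capture("top")[:,:,::-1]);crop("top",220,130,430,287,"pics/j1.png",t)
s,R=st();print(s["ee_pos"],s["opening"])
tgt(W((-117,175,200)),[0,0,-1],[-np.sin(H[2]),np.cos(H[2]),0])
print(W((-117,175,135)),env.sense()["qpos"].round(2))
```

```text
pics/j1.png scale 3.8095238095238093
[ 0.470688   -0.22557307  0.22361547] -0.00013542245221734818
t 9.15 d cm [11.35 43.85 -2.36] rot [-0.4 -0.1  6.6] alt [-1.000e-01  7.000e-01 -1.734e+02] F [-1.3  6.4  2.1] op -0.00013542245221734818
[0.58416706 0.21297031 0.135     ] [-0.57  0.27 -0.08  1.22  0.01 -0.52]
```

View pics/j1.png

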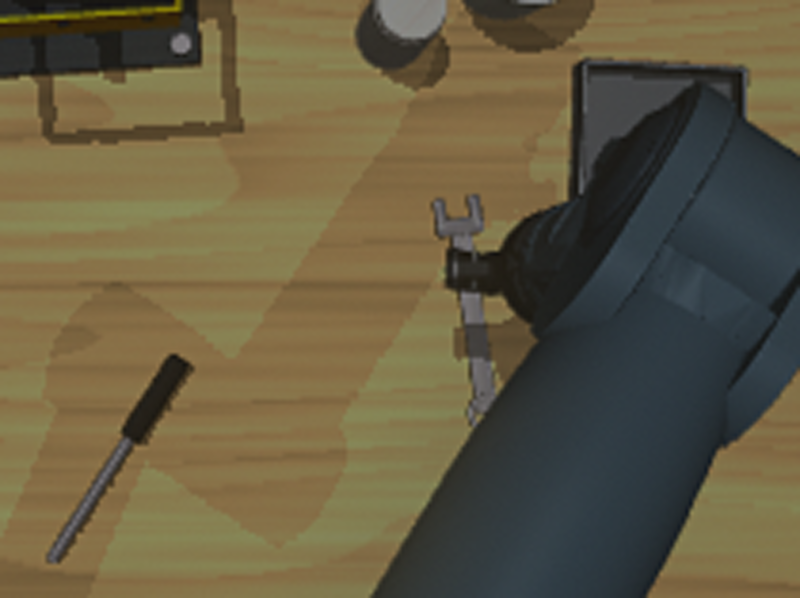

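```bash
cat >> h.py <<'E'
def push(tip,pitch=35):
    a=np.radians(pitch);h=np.array([np.cos(H[2]),np.sin(H[2]),0]);up=np.array([0,0,1.])
    xd=np.sin(a)*h-np.cos(a)*up
    tcp=W(tip)-.017*xd;print("tcp",tcp.round(4));tgt(tcp,xd,np.cross(up,h))
E
python3 - <<'E'
from h import *
push((-108,175,165));push((-108,175,52))
E
```

```text
tcp [0.5834 0.2129 0.1789]
t 9.15 d cm [11.27 43.85 -4.47] rot [ -0.2 -35.1   6.3] alt [  52.2    0.9 -165.5] F [-1.3  6.4  2.1] op -0.00013542245221734818
tcp [0.5834 0.2129 0.0659]
t 9.15 d cm [ 11.27  43.85 -15.77] rot [ -0.2 -35.1   6.3] alt [  52.2    0.9 -165.5] F [-1.3  6.4  2.1] op -0.00013542245221734818
```

>>> carry_out:
  deltas:
    - [0.5,4.5,1,0,-4,1,0]
    - [1,9,2,0,-10,2,0]
    - [1,13.5,2,0,-17,3,0]
    - [1,18,2,0,-24,4,0]
    - [1,22.5,2,0,-30,5,0]

```text
time_s: 9.65
ee_pos: [0.4803, 0.0008, 0.2444]
orientation: [-1.55, 1.042, 0.06]
ft_force: [0.0, 0.6, 0.3]
opening: 0.0
```

>>> carry_out:
  deltas:
    - [0,4.5,0,0,-3,1,0]
    - [1,9,0,0,-5,1,0]
    - [3,13.5,0,0,-5,1,0]
    - [5,18,0,0,-5,1,0]
    - [8,21,0,0,-5,1,0]

```text
time_s: 10.15
ee_pos: [0.5597, 0.2142, 0.2445]
orientation: [-1.56, 0.954, 0.073]
ft_force: [-0.2, -0.9, 1.3]
opening: -0.0
```

Run:
```python
from h import *
push((-108,175,165));print(env.sense()["qpos"].round(2))
t=np.ascontiguousarray(imaging.capture("top")[:,:,::-1]);cv2.imwrite("pics/k1.png",cv2.resize(t,(800,600),interpolation=2))
s=np.ascontiguousarray(imaging.capture("side")[:,:,::-1]);crop("side",120,100,320,250,"pics/k2.png",s)
```

```text
tcp [0.5834 0.2129 0.1789]
t 10.15 d cm [ 2.37 -0.13 -6.56] rot [-0.4  0.3 -0.1] alt [ 103.3    7.1 -147. ] F [-0.2 -0.9  1.3] op -3.1637975825475616e-05
[ 0.34 -0.04 -0.6   0.41 -0.15  0.23]
pics/k2.png scale 4.0
```

View pics/k1.png

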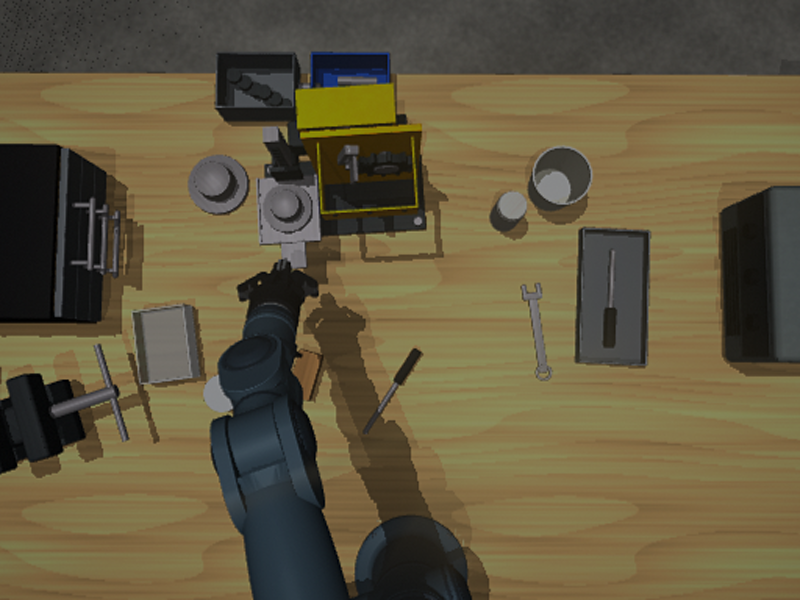

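View pics/k2.png

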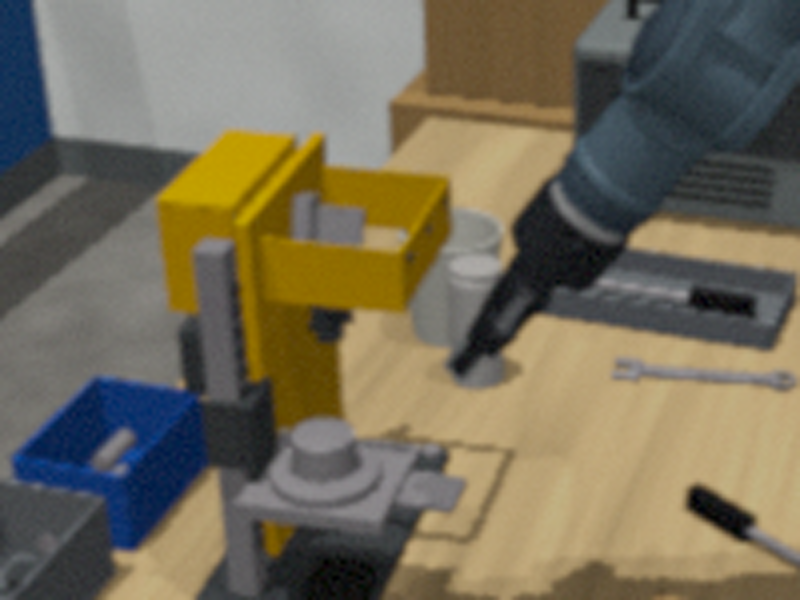

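>>> carry_out:
  deltas:
    - [1,0,-2,0,0,0,0]
    - [2.4,-0.1,-4,0,0,0,0]
    - [2.4,-0.1,-6,0,0,0,0]
    - [2.4,-0.1,-7,0,0,0,0]
    - [2.4,-0.1,-7.5,0,0,0,0]

```text
time_s: 10.75
ee_pos: [0.5861, 0.213, 0.1684]
orientation: [-1.56, 0.955, 0.073]
ft_force: [-0.8, 0.1, 0.3]
opening: -0.0003
```

>>> carry_out:
  deltas:
    - [0,0,-0.3,0,0,0,0]
    - [0,0,-0.6,0,0,0,0]
    - [0,0,-0.9,0,0,0,0]
    - [0,0,-1.2,0,0,0,0]
    - [0,0,-1.5,0,0,0,0]

```text
time_s: 11.25
ee_pos: [0.5864, 0.2132, 0.1538]
orientation: [-1.56, 0.954, 0.074]
ft_force: [-0.8, -0.4, 0.4]
opening: -0.0
```

Run:
```python
from h import *
push((-108,175,52))
s=np.ascontiguousarray(imaging.capture("side")[:,:,::-1]);crop("side",120,100,320,250,"pics/l2.png",s)
```

```text
tcp [0.5834 0.2129 0.0659]
t 11.25 d cm [-0.3  -0.03 -8.79] rot [-0.4  0.3 -0.1] alt [ 103.3    7.1 -147. ] F [-0.8 -0.4  0.4] op -5.205253393729723e-06
pics/l2.png scale 4.0
```

View pics/l2.png

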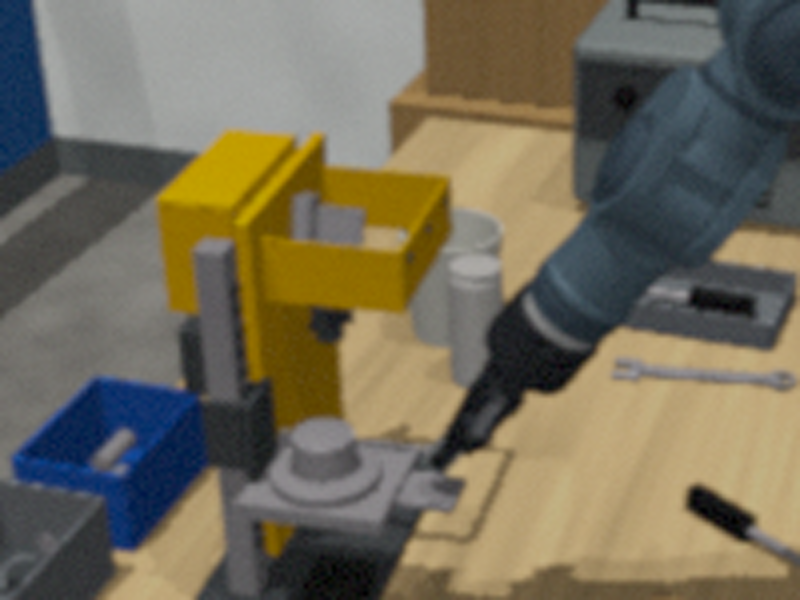

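>>> carry_out:
  deltas:
    - [-0.3,0,-0.3,0,0,0,0]
    - [-0.3,0,-0.6,0,0,0,0]
    - [-0.3,0,-0.9,0,0,0,0]
    - [-0.3,0,-1.2,0,0,0,0]
    - [-0.3,0,-1.5,0,0,0,0]

```text
time_s: 11.8
ee_pos: [0.5829, 0.213, 0.1376]
orientation: [-1.56, 0.956, 0.073]
ft_force: [-0.7, -0.4, 1.7]
opening: 0.0001
```

>>> carry_out:
  deltas:
    - [0,0,-0.4,0,0,0,0]
    - [0,0,-0.8,0,0,0,0]
    - [0,0,-1.2,0,0,0,0]
    - [0,0,-1.6,0,0,0,0]
    - [0,0,-2.0,0,0,0,0]

```text
time_s: 12.3
ee_pos: [0.5833, 0.2131, 0.1177]
orientation: [-1.56, 0.955, 0.073]
ft_force: [-1.6, -0.9, 4.4]
opening: -0.0001
```

Run:
```python
from h import *
push((-108,175,52))
s=np.ascontiguousarray(imaging.capture("side")[:,:,::-1]);crop("side",120,100,320,250,"pics/m2.png",s)
```

```text
tcp [0.5834 0.2129 0.0659]
t 12.3 d cm [ 0.01 -0.02 -5.18] rot [-0.4  0.3 -0.1] alt [ 103.3    7.1 -147.1] F [-1.6 -0.9  4.4] op -8.648666367947246e-05
pics/m2.png scale 4.0
```

View pics/m2.png

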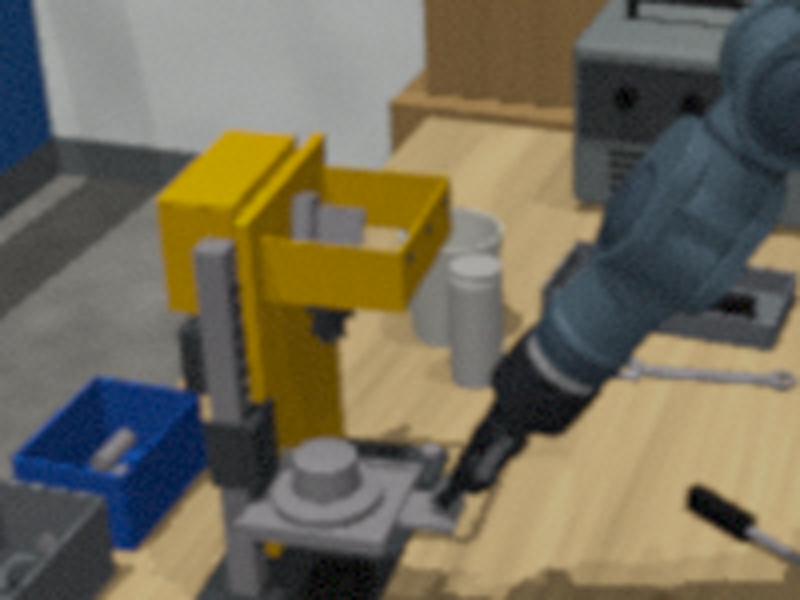

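>>> carry_out:
  deltas:
    - [0,0,-0.4,0,0,0,0]
    - [0,0,-0.8,0,0,0,0]
    - [0,0,-1.2,0,0,0,0]
    - [0,0,-1.6,0,0,0,0]
    - [0,0,-2.0,0,0,0,0]

```text
time_s: 12.85
ee_pos: [0.5832, 0.2131, 0.0968]
orientation: [-1.56, 0.955, 0.073]
ft_force: [-1.7, -0.2, 4.7]
opening: -0.0
```

>>> carry_out:
  deltas:
    - [0,0,-0.4,0,0,0,0]
    - [0,0,-0.8,0,0,0,0]
    - [0,0,-1.2,0,0,0,0]
    - [0,0,-1.6,0,0,0,0]
    - [0,0,-2.0,0,0,0,0]

```text
time_s: 13.35
ee_pos: [0.5832, 0.2131, 0.0765]
orientation: [-1.56, 0.955, 0.073]
ft_force: [-0.7, -0.9, 4.0]
opening: 0.0002
```

>>> carry_out:
  deltas:
    - [0,0,-0.3,0,0,0,0]
    - [0,0,-0.5,0,0,0,0]
    - [0,0,-0.7,0,0,0,0]
    - [0,0,-0.9,0,0,0,0]

```text
time_s: 13.75
ee_pos: [0.5832, 0.2131, 0.0673]
orientation: [-1.56, 0.955, 0.073]
ft_force: [-1.4, 0.1, 3.9]
opening: 0.0002
```

Run:
```python
from h import *
push((-108,175,52))
s=np.ascontiguousarray(imaging.capture("side")[:,:,::-1]);crop("side",120,100,320,250,"pics/n2.png",s)
```

```text
tcp [0.5834 0.2129 0.0659]
t 13.75 d cm [ 0.02 -0.02 -0.13] rot [-0.4  0.2 -0.1] alt [ 103.3    7.1 -147.1] F [-1.4  0.1  3.9] op 0.0002420025252749502
pics/n2.png scale 4.0
```

View pics/n2.png

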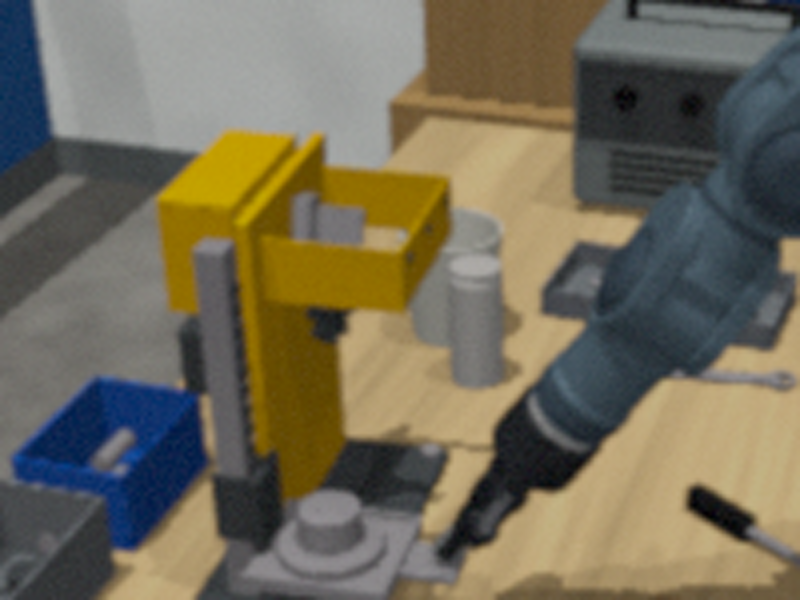

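Nearly down; continuing gently until the force rises.

>>> carry_out:
  deltas:
    - [0,0,-0.15,0,0,0,0]
    - [0,0,-0.3,0,0,0,0]
    - [0,0,-0.45,0,0,0,0]

```text
time_s: 14.1
ee_pos: [0.5831, 0.2131, 0.0624]
orientation: [-1.56, 0.956, 0.074]
ft_force: [-1.4, -1.3, 4.0]
opening: -0.0003
```

>>> carry_out:
  deltas:
    - [0,0,-0.15,0,0,0,0]
    - [0,0,-0.3,0,0,0,0]
    - [0,0,-0.4,0,0,0,0]

```text
time_s: 14.4
ee_pos: [0.5831, 0.2131, 0.0582]
orientation: [-1.56, 0.956, 0.074]
ft_force: [-0.7, -0.3, 3.4]
opening: -0.0
```

>>> carry_out:
  deltas:
    - [0,0,-0.1,0,0,0,0]
    - [0,0,-0.2,0,0,0,0]
    - [0,0,-0.3,0,0,0,0]

```text
time_s: 14.7
ee_pos: [0.5831, 0.213, 0.0552]
orientation: [-1.56, 0.956, 0.074]
ft_force: [-0.5, -1.1, 3.1]
opening: -0.0
```

>>> carry_out:
  deltas:
    - [0,0,-0.1,0,0,0,0]
    - [0,0,-0.2,0,0,0,0]

```text
time_s: 14.9
ee_pos: [0.5831, 0.2131, 0.0531]
orientation: [-1.56, 0.956, 0.074]
ft_force: [-1.0, -0.2, 4.6]
opening: 0.0001
```

Run:
```python
from h import *
push((-108,175,52))
s=np.ascontiguousarray(imaging.capture("side")[:,:,::-1]);crop("side",120,130,320,280,"pics/o2.png",s)
```

```text
tcp [0.5834 0.2129 0.0659]
t 14.9 d cm [ 0.03 -0.02  1.28] rot [-0.4  0.2 -0.1] alt [ 103.2    7.1 -147.1] F [-1.  -0.2  4.6] op 0.00010990117924543999
pics/o2.png scale 4.0
```

View pics/o2.png

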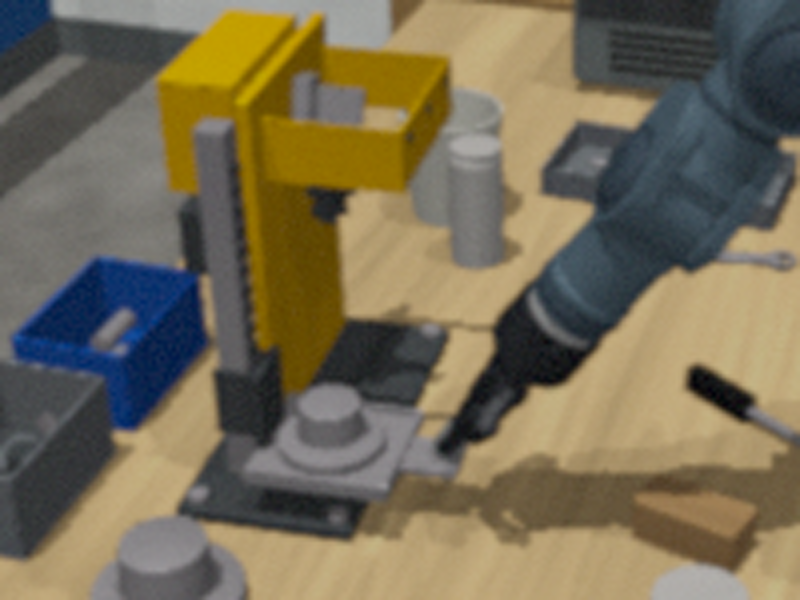

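>>> carry_out:
  deltas:
    - [0,0,-0.1,0,0,0,0]
    - [0,0,-0.2,0,0,0,0]
    - [0,0,-0.3,0,0,0,0]

```text
time_s: 15.25
ee_pos: [0.5831, 0.2131, 0.0499]
orientation: [-1.56, 0.956, 0.074]
ft_force: [-0.3, 0.9, 4.1]
opening: 0.0003
```

>>> carry_out:
  deltas:
    - [0,0,-0.1,0,0,0,0]
    - [0,0,-0.2,0,0,0,0]

```text
time_s: 15.45
ee_pos: [0.5831, 0.2131, 0.0478]
orientation: [-1.56, 0.956, 0.074]
ft_force: [0.8, -0.4, 3.5]
opening: 0.0001
```

Run:
```python
from h import *
t=np.ascontiguousarray(imaging.capture("top")[:,:,::-1]);crop("top",150,80,270,170,"pics/p1.png",t)
s=np.ascontiguousarray(imaging.capture("side")[:,:,::-1]);crop("side",170,190,270,265,"pics/p2.png",s)
for z in (135,45): print(z,[proj("side",W(p+(z,))).round(1).tolist() for p in((-137,153),(-137,197),(-87,153),(-87,197))],[proj("top",W(p+(z,))).round(1).tolist() for p in((-137,153),(-137,197))])
```

```text
pics/p1.png scale 6.666666666666667
pics/p2.png scale 8.0
135 [[235.4, 218.1], [231.8, 225.7], [220.4, 216.2], [216.4, 223.7]] [[196.2, 171.2], [180.4, 172.1]]
45 [[236.1, 240.9], [232.6, 248.9], [221.5, 238.9], [217.6, 246.8]] [[199.9, 174.8], [185.1, 175.7]]
```

View pics/p1.png

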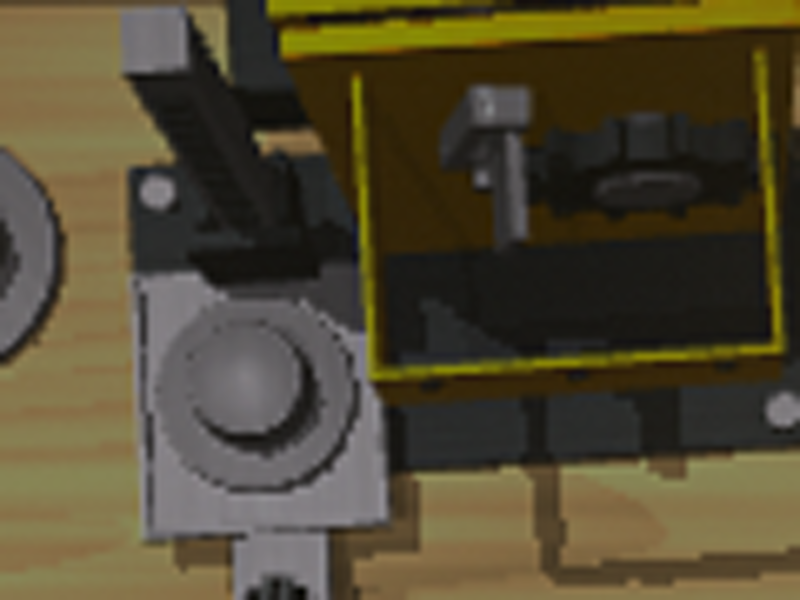

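View pics/p2.png

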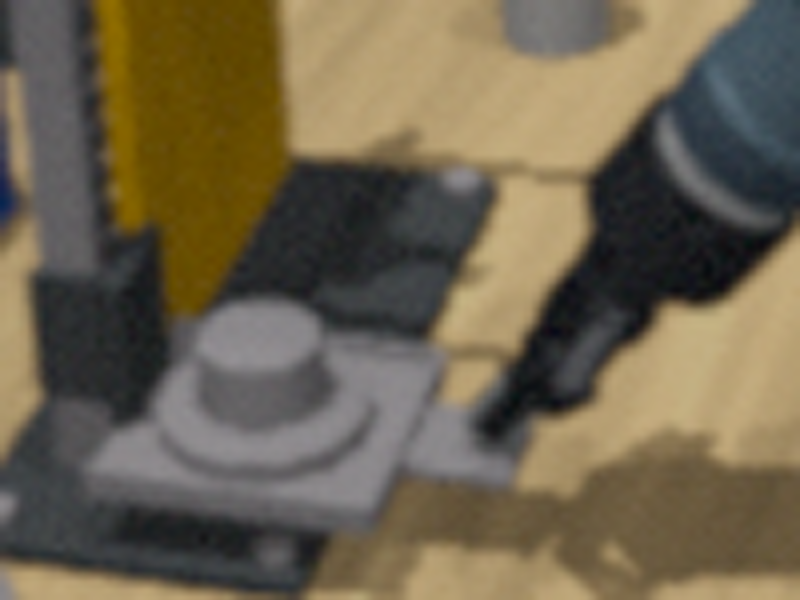

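>>> carry_out:
  deltas:
    - [0,0,-0.1,0,0,0,0]
    - [0,0,-0.2,0,0,0,0]
    - [0,0,-0.3,0,0,0,0]

```text
time_s: 15.85
ee_pos: [0.5834, 0.2132, 0.0463]
orientation: [-1.561, 0.953, 0.073]
ft_force: [-18.9, -3.3, 30.0]
opening: 0.0001
```

>>> carry_out:
  deltas:
    - [0,0,-0.1,0,0,0,0]
    - [0,0,-0.2,0,0,0,0]

```text
time_s: 16.05
ee_pos: [0.5835, 0.2132, 0.0463]
orientation: [-1.561, 0.951, 0.072]
ft_force: [-22.3, -3.8, 35.1]
opening: 0.0003
```

>>> carry_out:
  deltas:
    - [0,0,0,0,0,0,0]
    - [0,0,0.5,0,0,0,0]
    - [0,0,2,0,0,0,0]
    - [-2,0,5,0,0,0,0]
    - [-5,0,9,0,0,0,0]

```text
time_s: 16.55
ee_pos: [0.5321, 0.2123, 0.1347]
orientation: [-1.563, 0.955, 0.07]
ft_force: [1.1, 0.1, 0.4]
opening: -0.0
```

>>> carry_out:
  deltas:
    - [-1,-1,3,0,0,0,0]
    - [-2,-3,7,0,0,0,0]
    - [-3,-6,10,0,0,0,0]
    - [-3,-10,11,0,0,0,0]
    - [-3,-10,11,0,0,0,0]

```text
time_s: 17.05
ee_pos: [0.5029, 0.1083, 0.2472]
orientation: [-1.564, 0.952, 0.062]
ft_force: [0.4, 1.0, 0.9]
opening: -0.0001
```

>>> carry_out:
  deltas:
    - [0,0,0,0,0,0,0]
    - [0,0,0,0,0,0,0]
    - [0,0,0,0,0,0,0]

```text
time_s: 17.35
ee_pos: [0.5021, 0.1093, 0.2458]
orientation: [-1.564, 0.954, 0.064]
ft_force: [1.2, 0.1, -0.0]
opening: -0.0
```

Run:
```python
from h import *
t=np.ascontiguousarray(imaging.capture("top")[:,:,::-1]);cv2.imwrite("pics/q1.png",cv2.resize(t,(800,600),interpolation=2))
s=np.ascontiguousarray(imaging.capture("side")[:,:,::-1]);cv2.imwrite("pics/q2.png",cv2.resize(s,(800,600),interpolation=2))
print(env.sense()["ft_force"],env.sense()["time_s"])
```

```text
[-0.38012464  0.38388313  0.19649754] 17.45
```

View pics/q1.png

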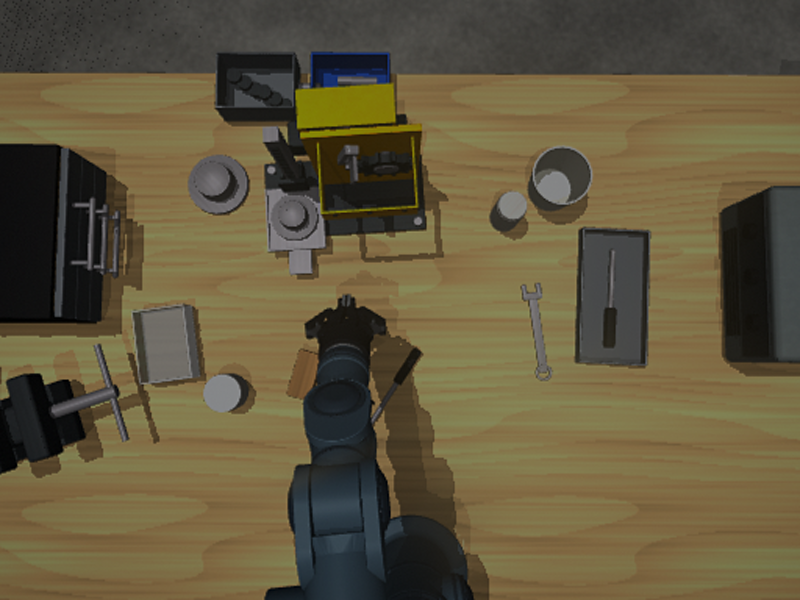

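View pics/q2.png

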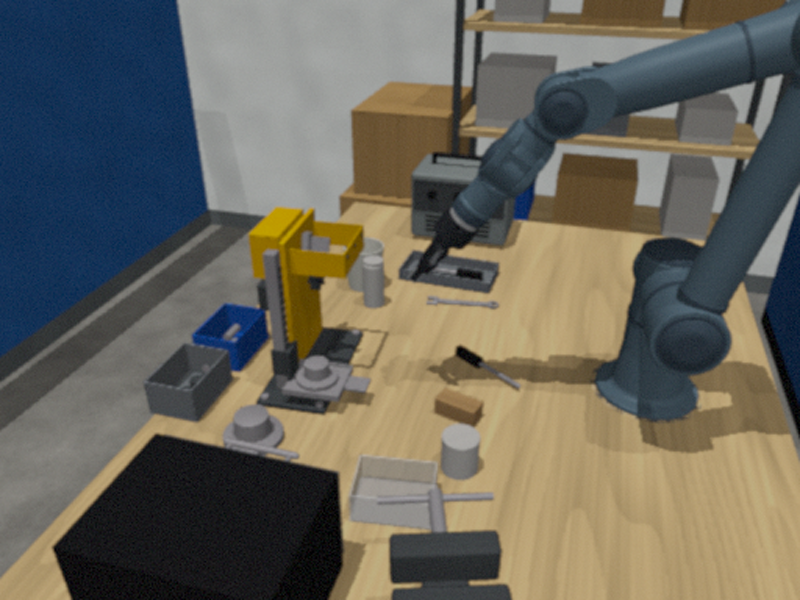

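Run:
```python
from h import *
th=-.055;C=np.array([.523,-.384])
for n,u,z in(("tip",(612,250),.017),("shank end",(611,308),.03)):
    w=onz("top",u[0]/1.5625,u[1]/1.5625,z);d=w[:2]-C;print(n,[np.cos(th)*d[0]+np.sin(th)*d[1],-np.sin(th)*d[0]+np.cos(th)*d[1]])
env.close_job()
```

```text
tip [np.float64(0.09279471511811777), np.float64(2.2455284548893346e-05)]
shank end [np.float64(-0.021270754958558753), np.float64(0.0016005556414020233)]
the job is handed in; nothing more can be done
```

The hoist is down with the hub on it, and I handed the job in at about 17.5 s of the 61 s allowed. No verdict is reported.

I gripped the farther of the two bars by its handle and flicked the pawl over from below with it. I then laid the bar in the tray and pushed the step down with closed fingers, at about 0.04 m/s or slower, until it met the stop.

**Last checks, from pictures and force readings:**
- **Pawl:** it is thrown back, edge-on in the top view, and has stayed there since the flick.
- **Platform:** the push force rose from 4 N to 35 N at the stop. The step's front edge is within about half a pixel of where it should be at full travel.
- **Hub:** it is upright and near the middle of the platform.
- **Bar:** it lies flat on the tray's centre line. In the tray's frame its origin is at x of about -21 mm and its tip at about 93 mm.
- **Other things:** none looks moved, and the arm is clear of everything.

**What did not go to plan:**
- The bar touched the tray floor harder than meant, with a 58 N wrist reading for a moment.
- There was a brief 12 N reading while I withdrew the bar from under the guard. I did not find the cause.
- The platform reached its stop with the tool about 20 mm lower than I had worked out. I went by the force and the pictures instead of that figure.

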